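Pull a block print: pump, seat the block on the hidden pin, press and hold

ROBOT

A 6-joint arm with a two-finger parallel gripper is mounted at the origin on the work surface. World frame = base frame: x ahead of the robot, y to its left, z up, the work surface at z = 0. Lengths are in m, angles in rad, forces in N, time in s.
With the tool pointing down it reaches from about 0.375 to 0.975 m from the base axis. Payload 3.8 kg.
Tool frame: the origin (TCP) lies between the finger pads; the fingertips stand 17 mm ahead of it and the grasp point (between the pads) lies 2 mm behind it (finger_overhang is the distance from the TCP to the fingertips, in m); z points along the fingers, y is the line along which they close (so a half turn about z gives the same grasp; the last joint's range is limited). The gripper opens to 88 mm and grips with 3 to 60 N. Pads are 18 mm wide; open, the fingers measure 123 mm over their backs; the gripper's body (75 mm by 187 mm) begins 45 mm behind the grasp point.
Start: joints at [1.084, 0.264, 1.604, -0, 1.274, -0.037], TCP at [0.293, 0.608, 0.256] pointing down, gripper open.
Joint ranges: [-2.63, 2.63], [-0.94, 2.18], [0.31, 2.57], [-1.31, 4.45], [0, 2.66], [-2.55, 2.55]. Speed limits (rad/s): [2.57, 2.57, 3.14, 3.14, 3.14, 3.14].

INTERFACE

Orientations are given as a unit quaternion [w, x, y, z].
In Python, from cell import get_obs, capture, finish_job, masks_of, landmark_of, finger_overhang gives the robot as it stands.
- The arm moves only by the shell command python3 -m creep 'ROWS' [OPENING] [FORCE]. ROWS is JSON, a list of rows, each a list of 4 numbers: the shift along the tool's x, y, z in mm, then the turn about the tool's z in rad. In form: [[dx, dy, dz, turn], ...]. A call has exactly 10 rows; each row is the pose to reach, as a shift and turn from the pose commanded when the call began, along the tool's axes at that moment; what a row does not reach only later rows make up. A row lasts 1/12 s, in which the tool goes at most 41.7 mm and 7.16 degrees, less where a joint would pass 70% of its speed; a pose out of reach is approached as far as the arm can. A call with a gripper value outside its range is refused whole. OPENING is the opening, from 0 (shut) to 1 (fully open), set as the call begins (- or left out, the last holds). The fingers move at their own pace and stop on an object; FORCE is the grip in N (left out, the last holds). Time passes only in rows, so rows that repeat a pose let the fingers close, or fill a call up. It gives the time, the measured TCP pose, the force, the opening and the grip force at its end, in the units of the state.
- get_obs(): the state, without advancing time (a new reading comes with each control period).
- capture(name): name is "scene" or "top" or "wrist"; returns a dict with "pixels" (384x512x3 uint8, blue, green, red), "mtx" (3x3 intrinsics, pixels), "k1" (the pictures are not rectified: a ray, as slopes to the right and down, at radius r is drawn at 1 + k1 r^2 times it, then the intrinsics apply), "pose" (4x4, takes a point from camera to world coordinates). Camera axes: x right, y up, looking along -z (the intrinsics and any distortion apply to the point x, -y, -z); pixel columns grow to the right and rows downward; lengths in m; the calibration is good to about 2 mm. A picture is of the moment at which its call begins. There is no depth.
- finish_job(): hands the job in; it is judged then, once.
Trained networks look in the newest picture that a camera, given by its name, has taken for a name from the list of things; names that differ only in an ending like _2 or _b are one class to them, and where a whole thing is asked for, a point or a joint stands for the part that bears it (a point fixed in the world has none). Each returns a list of dicts, best first, with "conf" (0 to 1); they miss things now and then, are a little off and sometimes report something else, mostly with a low value. They report only what shows in the picture. A call takes as long as a camera call. They do not tell look-alikes from the thing itself.
- masks_of(camera, query): "region" (384x512 bool, what is visible of it) and "position" ([column, row] in pixels, amid what is visible of it).
- landmark_of(camera, query): "position" ([column, row] in pixels: a listed point, or the origin of a listed thing).
The state is a dict: "clock": time; "qpos": joint angles; "qd": joint speeds; "effort": joint torques, N m; "tool_pos": TCP position; "orientation": TCP orientation; "force": force on the tool from outside, world axes, zero at the start; "torque": the same for the moment, N m; "width": finger opening in m; "grasp_force": force on a finger pad.
Only numpy, scipy, OpenCV 4.12 (cv2) and the standard library are available. Lean on these libraries where they do the work, as an engineer would, in place of code of your own. Each camera call takes 0.05 s, during which the arm holds its last target. There are 200 camera calls.

TASK

Suck the sheet flat by pumping the hand pump's sprung lever through three full strokes, all the way down and all the way back up each time. Then take the printing block by its handle, slide it, square to the sprung printing bed, over the register pin hidden beneath it until it drops on, press it down until the bed is fully home, and finish while still pressing and holding it there: do not let go. Leave the paint tubes, jar, tin and cup where they are.

Things in the scene. Friction and masses are not known exactly. Their poses are not given: they have to be found in the camera images.
- lever (a joint): angle of the hand pump's lever, rad: 0 = up at rest, 0.6 = fully down at its stop. A spring brings it back up by itself within a second; pushing slowly at the pad takes about 3 N at the top and 8 N at the bottom. A full stroke goes past 0.5 and back below 0.1.
- lever_pad (a point): centre of the top of the black pad (50 long, 40 wide, 14 thick) at the free end of the pump's lever; 151 above the table when up, 62 when fully down. x runs along the lever from pad to hinge (0.3 rad above level when down, below when up), y across, z out of the pad's top. It moves almost straight down: at most 10 sideways in its x direction.
- pump: hand pump fixed to the table: grey foot 130 x 80, aluminium cylinder, two steel posts 110 tall. Origin on the table under the lever's pad; its x points level from the pad to the posts. The lever is hinged between the posts at x = 150, 100 above the table.
- jig: printing jig fixed to the table: brown wooden foot 200 x 140 x 18, above it a pale sprung bed 170 x 120 with a slot in its middle. Origin: centre of the foot's underside, on the table; x along the 200 side, z up.
- pin_slot (a point): middle of the slot, on the bed's top at rest, 40 above the table; axes as the jig. A fixed steel register pin, 12 across with a coned tip (6 across at the top), stands 7 above the resting bed. It stands on the jig's x axis anywhere from 8 before to 8 beyond this point; its place changes and is not reported: look for it, or feel for it with the block.
- bed (a joint): how far the sprung bed is pressed down, m: 0 = up at rest, 0.008 = fully home at its stop. Takes about 5 N to start and 12 N to hold fully home; it springs back up when let go.
- block: wooden printing block 120 x 90 x 24, lying handle up, 280 to 460 g. On top, centred, a bar handle 80 long (along x), 24 wide (along y), 34 tall: its top is 58 above the underside. Origin: centre of the underside; x along the 120 side, z up. Its long side goes along the bed's long side, either way round.
- block_hole (a point): mouth of the blind square hole for the pin in the centre of the block's underside (same point as the block's origin): 15 wide, 17 deep, 2 chamfer. Dropped on the pin, it lies on the bed, 40 above the table (47 when riding on the pin's tip); pressed home, 32.
- tube1: bystander: white flattened paint tube with a black cap, 95 x 32 x 22, lying; origin: centre of its underside. Leave it where it is.
- tube2: bystander: bare-metal flattened paint tube with a white cap, 85 x 30 x 20, lying; origin: centre of its underside. Leave it where it is.
- tube3: bystander: grey flattened paint tube with a white cap, 100 x 34 x 22, lying; origin: centre of its underside. Leave it where it is.
- jar: bystander: glass jar with a steel lid, 56 across, 75 tall; origin: centre of its underside. Leave it where it is.
- tin: bystander: dark closed tin, 60 across, 85 tall; origin: centre of its underside. Leave it where it is.
- cup: bystander: white ceramic cup, 68 across, 75 tall; origin: centre of its underside. Leave it where it is.
Things that resemble listed ones, but are neither listed nor needed, are in the scene too. What is shaped like the block but red or yellow is not meant.

How it is judged:
By the outcome, as a careful person would: the job done as asked, in the order asked, and still so for the second after the job is handed in, while the arm keeps its last pose, push and grip.
It also fails if it takes over 64 s, if anything falls off the work surface, if the arm or the gripper's body presses on something with over 40 N, if the wrist force passes 120 N, or if a joint passes its speed limit or range.

## Working session

There is one attempt and no reset: what is moved stays moved. The work goes in short steps, Python scripts to look and compute and a shell command to move; the robot and the scene stay as the last step left them, time stands still between calls to the robot, and variables do not carry over. Pictures are saved under pics/ and viewed, at most 10 in all, crops included, and the job is handed in when it is done.

```bash
ls; mkdir -p pics; cat > h.py <<'E'
import numpy as np, cv2
from cell import *
def ray(c,px):
    K=np.array(c["mtx"]);k=c["k1"];p=np.array([(px[0]-K[0,2])/K[0,0],(px[1]-K[1,2])/K[1,1]])
    u=p.copy()
    for _ in range(30): u=p/(1+k*(u@u))
    T=np.array(c["pose"]);d=T[:3,:3]@np.array([u[0],-u[1],-1.]);return T[:3,3],d/np.linalg.norm(d)
def atz(c,px,z):
    o,d=ray(c,px);return o+d*(z-o[2])/d[2]
def tri(rs):
    A=0;b=0
    for o,d in rs:
        P=np.eye(3)-np.outer(d,d);A=A+P;b=b+P@o
    x=np.linalg.solve(A,b);return x,[np.linalg.norm(np.cross(x-o,d)) for o,d in rs]
def proj(c,X):
    K=np.array(c["mtx"]);T=np.array(c["pose"]);p=T[:3,:3].T@(np.array(X)-T[:3,3]);u=np.array([p[0],-p[1]])/-p[2]
    u=u*(1+c["k1"]*(u@u));return np.array([K[0,0]*u[0]+K[0,2],K[1,1]*u[1]+K[1,2]])
E
python3 - <<'E'
from h import *
cs={n:capture(n) for n in("scene","top","wrist")}
im=np.hstack([cv2.resize(cs[n]["pixels"],(512,384)) for n in("scene","top")])
cv2.imwrite("pics/scene.png",cs["scene"]["pixels"]);cv2.imwrite("pics/top.png",cs["top"]["pixels"])
for q in["block","jig","pump","lever_pad","pin_slot","tube1","tube2","tube3","jar","tin","cup"]:
    for n in("scene","top","wrist"):
        print(q,n,[(np.round(r["position"],1).tolist(),round(float(r["conf"]),2),np.round(atz(cs[n],r["position"],{"lever_pad":.151,"pin_slot":.04}.get(q,0))[:2],3).tolist()) for r in landmark_of(n,q)[:3]])
print(get_obs(),finger_overhang)
for n in cs: print(n,np.round(cs[n]["pose"],3).tolist())
E
```

```text
pics
block scene [([126.4, 250.1], 0.83, [0.19, -0.307]), ([175.5, 274.6], 0.66, [0.373, -0.295]), ([226.8, 303.2], 0.59, [0.555, -0.293])]
block top [([364.7, 232.4], 0.78, [0.37, -0.288]), ([376.6, 302.6], 0.71, [0.186, -0.316]), ([360.8, 166.0], 0.63, [0.552, -0.282])]
block wrist []
jig scene [([274.1, 224.6], 0.8, [0.535, 0.015]), ([315.5, 207.4], 0.39, [0.618, 0.144])]
jig top [([250.8, 174.8], 0.87, [0.52, 0.019])]
jig wrist []
pump scene []
pump top [([149.8, 168.0], 0.92, [0.534, 0.295]), ([251.9, 168.1], 0.2, [0.539, 0.017])]
pump wrist []
lever_pad scene [([321.0, 133.4], 0.67, [0.536, 0.317])]
lever_pad top [([131.1, 153.5], 0.95, [0.533, 0.3])]
lever_pad wrist []
pin_slot scene [([271.2, 221.5], 0.89, [0.534, -0.003])]
pin_slot top [([251.8, 169.0], 0.91, [0.527, 0.017])]
pin_slot wrist []
tube1 scene [([279.7, 188.2], 0.84, [0.478, 0.153]), ([215.5, 245.3], 0.8, [0.418, -0.146])]
tube1 top [([310.2, 211.3], 0.85, [0.424, -0.141]), ([205.1, 190.2], 0.67, [0.475, 0.141])]
tube1 wrist []
tube2 scene [([279.7, 188.2], 0.84, [0.478, 0.153]), ([215.5, 245.3], 0.8, [0.418, -0.
[... 1039 characters left out ...]
2, -8.97262595e-06]), 'tool_pos': array([0.29346857, 0.60785811, 0.25568678]), 'orientation': array([ 6.37456706e-06,  2.22974123e-01,  9.74824364e-01, -1.85363342e-05]), 'force': array([-0.60170491,  0.45151349,  0.48842039]), 'torque': array([-0.01517647,  0.02275532, -0.01317171]), 'grasp_force': 0.0, 'width': 0.08831618235717499} 0.017
scene [[0.856, -0.408, 0.317, 0.939], [0.517, 0.677, -0.525, -0.781], [-0.0, 0.613, 0.79, 1.319], [0.0, 0.0, 0.0, 1.0]]
top [[0.018, 0.986, -0.166, 0.301], [-1.0, 0.02, 0.009, 0.016], [0.013, 0.165, 0.986, 1.015], [0.0, 0.0, 0.0, 1.0]]
wrist [[0.435, -0.858, -0.274, 0.223], [0.901, 0.414, 0.133, 0.641], [-0.001, -0.305, 0.952, 0.384], [0.0, 0.0, 0.0, 1.0]]
```

View pics/top.png

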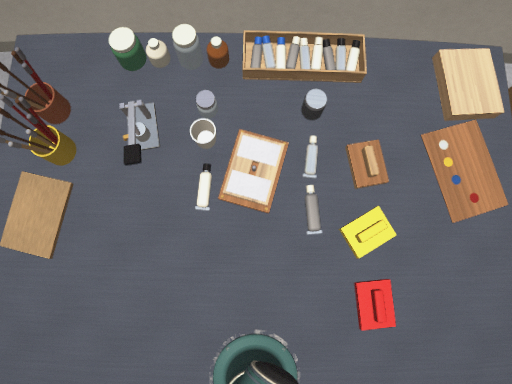

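View pics/scene.png

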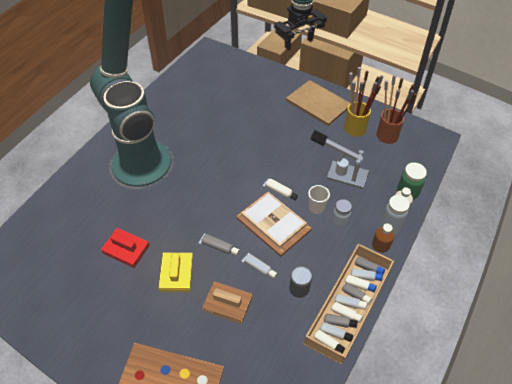

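The top view shows the pump's black pad at (132,154), the jig at (253,171) with the pin visible in its slot, and the wooden block at (369,163). The red and yellow look-alikes are at (376,304) and (369,232). The scene view agrees: pad (320,138), jig (274,221), block (228,300).

```bash
python3 - <<'E'
from h import *
a,b=capture("scene"),capture("top")
def near(n,q,p): return min(landmark_of(n,q),key=lambda r:np.hypot(*(np.array(r["position"])-p)))["position"]
for q,pa,pb in[("lever_pad",(320,135),(132,154)),("pin_slot",(271,221),(252,169)),("block",(227,303),(361,166)),("jig",(274,224),(251,175)),("pump",(348,172),(150,168))]:
    try:
        A,B=near("scene",q,pa),near("top",q,pb); x,e=tri([ray(a,A),ray(b,B)]);print(q,A,B,np.round(x,4),np.round(e,4))
    except Exception as ex: print(q,ex)
for q,p,z in[("block",(369,163),.024),("jig",(253,171),.018),("pump",(140,128),.01)]:
    rs=masks_of("top",q)
    r=min(rs,key=lambda r:np.hypot(*(np.array(r["position"])-p)))
    m=r["region"].astype(np.uint8);c=max(cv2.findContours(m,0,1)[0],key=cv2.contourArea)[:,0]
    w=np.array([atz(b,x,z)[:2] for x in c]).astype(np.float32)*1000
    print(q,r["conf"],cv2.minAreaRect(w))
s=b["pixels"]
cr=np.hstack([cv2.resize(s[120:220,205:305],(400,400),interpolation=2),cv2.resize(s[90:190,90:190],(400,400),interpolation=2)])
cv2.imwrite("pics/c1.png",cr)
E
```

```text
lever_pad [323.0, 134.6] [130.2, 150.0] [0.5434 0.3045 0.1574] [0.0047 0.0047]
pin_slot [270.4, 219.3] [254.5, 168.2] [0.5282 0.0078 0.0349] [0.003 0.003]
block [226.7, 304.0] [365.3, 164.1] [ 0.5566 -0.295   0.0009] [0.0007 0.0007]
jig [275.9, 223.3] [251.9, 171.1] [ 0.5343  0.0195 -0.0007] [0.0046 0.0046]
pump min() iterable argument is empty
block 0.91 ((552.5281372070312, -290.452880859375), (123.01927185058594, 97.7204818725586), 11.256114959716797)
jig 0.95 ((530.68359375, 12.146919250488281), (140.56248474121094, 202.65054321289062), 75.54308319091797)
pump 0.67 ((717.85595703125, 146.32440185546875), (84.58049774169922, 54.45711135864258), 20.09898567199707)
```

View pics/c1.png

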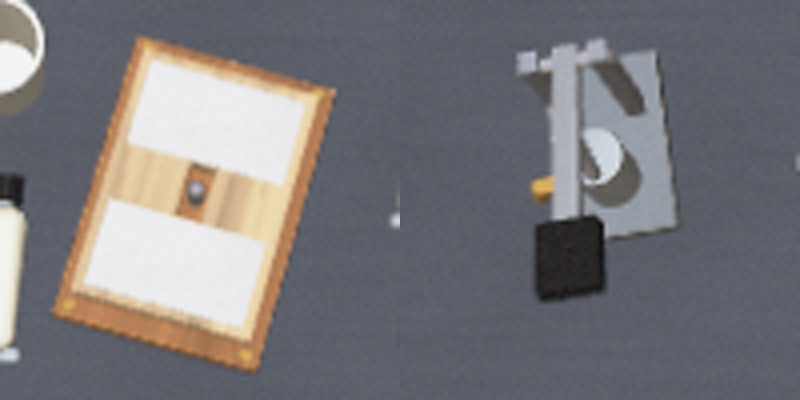

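```bash
python3 -m creep '[[-20,-10,0,-0.06],[-55,-27,0,-0.12],[-90,-45,0,-0.19],[-127,-63,0,-0.26],[-165,-82,0,-0.33],[-203,-101,0,-0.4],[-241,-120,0,-0.46],[-279,-139,0,-0.52],[-317,-158,0,-0.57],[-350,-175,0,-0.59]]' 0 20
python3 -m creep '[[0,0,0,0],[0,0,0,0],[0,0,0,0],[0,0,0,0],[0,0,0,0],[0,0,0,0],[0,0,0,0],[0,0,0,0],[0,0,0,0],[0,0,0,0]]'
cat > w.py <<'E'
from h import *
import sys
c=capture("wrist");cv2.imwrite(f"pics/{sys.argv[1]}.png",c["pixels"])
o=get_obs();print(o["clock"],np.round(o["tool_pos"],4),np.round(o["force"],1),o["width"])
for a in sys.argv[2:]:
    q,z=a.split(":")
    for r in landmark_of("wrist",q)[:2]: print(q,np.round(r["position"],1),round(float(r["conf"]),2),np.round(atz(c,r["position"],float(z)),4))
E
python3 w.py w1 lever_pad:.151 pin_slot:.04
```

```text
clock: 3.33
tool_pos: [0.5336, 0.2963, 0.256]
orientation: [0.0, -0.071, 0.997, 0.0]
force: [0.6, 0.4, 0.0]
width: 0.0239
grasp_force: 0.0
clock: 4.17
tool_pos: [0.5324, 0.2984, 0.2557]
orientation: [0.0, -0.07, 0.998, 0.0]
force: [0.0, -0.1, 0.3]
width: 0.0006
grasp_force: 0.0
4.2167 [0.5325 0.2983 0.2557] [-0.7  0.1  0.1] -1.8537594602985286e-05
lever_pad [261.5 201.9] 0.57 [0.5366 0.3018 0.151 ]
pin_slot [  9.3 134.2] 0.81 [0.5348 0.0096 0.04  ]
```

View pics/w1.png

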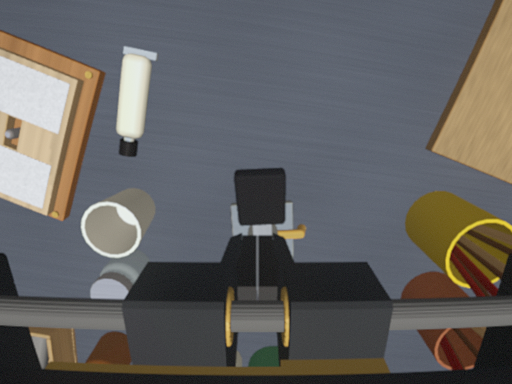

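The pad is at pixel (261,197), directly under the tool to within 4 mm. The jig with its pin shows at the left at (12,133). Descending for the first stroke.

```bash
python3 -m creep '[[-3,3,25,0],[-3,3,55,0],[-3,3,75,0],[-3,3,85,0],[-3,3,97,0],[-3,3,109,0],[-3,3,121,0],[-3,3,133,0],[-3,3,145,0],[-3,3,155,0]]'
python3 -m creep '[[0,0,6,0],[0,0,12,0],[0,0,17,0],[0,0,20,0],[0,0,21,0],[0,0,21,0],[0,0,21,0],[0,0,21,0],[0,0,21,0],[0,0,21,0]]'
```

```text
clock: 5.15
tool_pos: [0.536, 0.302, 0.1022]
orientation: [0.001, -0.07, 0.998, 0.0]
force: [-2.3, -0.8, 8.8]
width: 0.0007
grasp_force: 4.2
clock: 5.98
tool_pos: [0.5391, 0.3026, 0.0842]
orientation: [0.004, -0.07, 0.998, 0.001]
force: [-0.6, -2.5, 11.2]
width: 0.0005
grasp_force: 5.6
```

```bash
python3 -m creep '[[0,0,2,0],[0,0,4,0],[0,0,5,0],[0,0,5,0],[0,0,5,0],[0,0,5,0],[0,0,5,0],[0,0,5,0],[0,0,5,0],[0,0,5,0]]'
```

```text
clock: 6.82
tool_pos: [0.5394, 0.3027, 0.083]
orientation: [0.004, -0.07, 0.998, 0.001]
force: [-8.2, -6.5, 31.9]
width: 0.0004
grasp_force: 16.7
```

At the stop: force rises to 32 N with only 1 mm more travel. Going up now, then a second stroke without the extra press.

```bash
python3 -m creep '[[0,0,-15,0],[0,0,-35,0],[0,0,-60,0],[0,0,-85,0],[0,0,-108,0],[0,0,-115,0],[0,0,-115,0],[0,0,-115,0],[0,0,-115,0],[0,0,-115,0]]'
python3 -m creep '[[0,0,0,0],[0,0,0,0],[0,0,0,0],[0,0,0,0],[0,0,0,0],[0,0,0,0],[0,0,0,0],[0,0,0,0],[0,0,0,0],[0,0,0,0]]'
python3 w.py w2 lever_pad:.151
python3 -m creep '[[0,0,15,0],[0,0,25,0],[0,0,38,0],[0,0,51,0],[0,0,64,0],[0,0,77,0],[0,0,90,0],[0,0,100,0],[0,0,108,0],[0,0,112,0]]'
python3 -m creep '[[0,0,0,0],[0,0,0,0],[0,0,0,0],[0,0,0,0],[0,0,0,0],[0,0,0,0],[0,0,0,0],[0,0,0,0],[0,0,0,0],[0,0,0,0]]'
```

```text
clock: 7.65
tool_pos: [0.534, 0.3009, 0.1874]
orientation: [-0.002, -0.07, 0.998, -0.001]
force: [-0.3, -0.8, 0.2]
width: 0.0006
grasp_force: 0.0
clock: 8.48
tool_pos: [0.5352, 0.3015, 0.1898]
orientation: [0.0, -0.07, 0.998, 0.0]
force: [0.2, -0.3, 0.2]
width: 0.0001
grasp_force: 0.0
8.5333 [0.5351 0.3015 0.1898] [ 0.5 -0.6 -0.1] 0.00014303645957314563
lever_pad [257.3 237.4] 0.58 [0.539  0.3013 0.151 ]
clock: 9.42
tool_pos: [0.5382, 0.3023, 0.0821]
orientation: [0.003, -0.07, 0.998, 0.001]
force: [-9.6, -8.6, 41.7]
width: 0.0004
grasp_force: 21.4
clock: 10.25
tool_pos: [0.538, 0.3023, 0.083]
orientation: [0.003, -0.07, 0.998, 0.001]
force: [-4.6, -4.9, 25.1]
width: 0.0003
grasp_force: 12.7
```

```bash
python3 -m creep '[[0,0,-15,0],[0,0,-35,0],[0,0,-60,0],[0,0,-85,0],[0,0,-105,0],[0,0,-112,0],[0,0,-112,0],[0,0,-112,0],[0,0,-112,0],[0,0,-112,0]]'
python3 -m creep '[[0,0,0,0],[0,0,0,0],[0,0,0,0],[0,0,0,0],[0,0,0,0],[0,0,0,0],[0,0,0,0],[0,0,0,0],[0,0,0,0],[0,0,0,0]]'
python3 -m creep '[[0,0,15,0],[0,0,25,0],[0,0,38,0],[0,0,51,0],[0,0,64,0],[0,0,77,0],[0,0,89,0],[0,0,98,0],[0,0,105,0],[0,0,110,0]]'
python3 -m creep '[[0,0,0,0],[0,0,0,0],[0,0,0,0],[0,0,0,0],[0,0,0,0],[0,0,0,0],[0,0,0,0],[0,0,0,0],[0,0,0,0],[0,0,0,0]]'
python3 -m creep '[[0,0,-15,0],[0,0,-35,0],[0,0,-60,0],[0,0,-85,0],[0,0,-115,0],[0,0,-150,0],[0,0,-185,0],[0,0,-185,0],[0,0,-185,0],[0,0,-185,0]]' 1
python3 w.py w3 lever_pad:.151
```

```text
clock: 11.08
tool_pos: [0.5339, 0.3009, 0.1873]
orientation: [-0.002, -0.07, 0.998, -0.001]
force: [0.0, 0.0, 0.3]
width: 0.0006
grasp_force: 0.0
clock: 11.92
tool_pos: [0.5352, 0.3015, 0.1898]
orientation: [0.0, -0.07, 0.998, 0.0]
force: [0.0, 0.1, 0.3]
width: 0.0006
grasp_force: 0.0
clock: 12.75
tool_pos: [0.538, 0.3023, 0.0824]
orientation: [0.003, -0.07, 0.998, 0.001]
force: [-6.7, -5.8, 38.2]
width: 0.0003
grasp_force: 19.3
clock: 13.58
tool_pos: [0.5378, 0.3022, 0.0834]
orientation: [0.003, -0.07, 0.998, 0.001]
force: [-1.4, -3.2, 16.4]
width: 0.0003
grasp_force: 8.3
clock: 14.42
tool_pos: [0.5348, 0.3013, 0.2638]
orientation: [-0.0, -0.07, 0.998, -0.0]
force: [0.2, 0.7, -0.1]
width: 0.0647
grasp_force: 0.0
14.4667 [0.5342 0.301  0.2627] [ 0.4 -0.6 -0.5] 0.06915750754244507
lever_pad [257.4 194.7] 0.86 [0.536  0.3009 0.151 ]
```

View pics/w3.png

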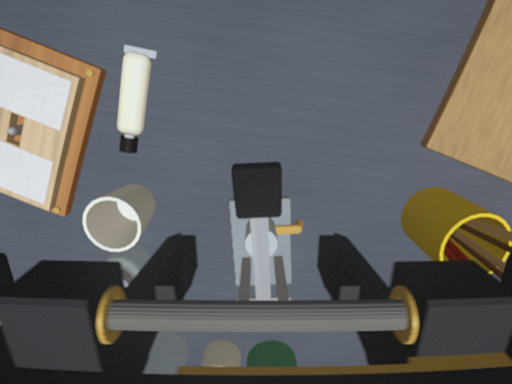

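The lever is back up (pad at pixel (257,190)), so three strokes are done. Next, over to the jig to measure the pin.

```bash
python3 -m creep '[[4,-15,0,0],[12,-45,0,0],[21,-80,0,0],[31,-116,0,0],[41,-152,0,0],[51,-188,0,0],[60,-222,0,0],[68,-252,0,0],[74,-275,0,0],[75,-281,0,0]]'
python3 -m creep '[[0,0,0,0],[0,0,0,0],[0,0,0,0],[0,0,0,0],[0,0,0,0],[0,0,0,0],[0,0,0,0],[0,0,0,0],[0,0,0,0],[0,0,0,0]]'
cat > jigm.py <<'E'
from h import *
import sys
c=capture("wrist");im=c["pixels"].copy()
for q,z in(("pin_slot",.04),("jig",0)):
    for r in landmark_of("wrist",q)[:2]: print(q,np.round(r["position"],1),round(float(r["conf"]),2),np.round(atz(c,r["position"],z),4))
for q,z in(("jig",.018),):
    for r in masks_of("wrist",q)[:2]:
        m=r["region"].astype(np.uint8);k=max(cv2.findContours(m,0,1)[0],key=cv2.contourArea)[:,0]
        w=np.array([atz(c,x,z)[:2] for x in k]).astype(np.float32)*1000
        print(q,r["conf"],cv2.minAreaRect(w))
cv2.imwrite(f"pics/{sys.argv[1]}.png",cv2.resize(im,(768,576),interpolation=2))
E
python3 jigm.py j1
```

```text
clock: 15.35
tool_pos: [0.4982, 0.0091, 0.2632]
orientation: [-0.002, -0.068, 0.998, -0.001]
force: [-1.4, 0.4, -0.4]
width: 0.0881
grasp_force: 0.0
clock: 16.18
tool_pos: [0.5001, 0.0129, 0.2647]
orientation: [-0.0, -0.07, 0.998, 0.0]
force: [-0.8, -0.3, -0.9]
width: 0.0881
grasp_force: 0.0
pin_slot [253.8 190.3] 0.84 [0.533  0.0129 0.04  ]
pin_slot [ 24.6 170.1] 0.5 [ 0.5465 -0.2671  0.04  ]
jig [254.7 182.3] 0.89 [0.5344 0.0139 0.    ]
jig [ 26.9 168.7] 0.72 [ 0.558  -0.2938  0.    ]
jig 0.68 ((532.1563720703125, 12.7882080078125), (139.2217254638672, 201.47805786132812), 75.1872787475586)
```

View pics/j1.png

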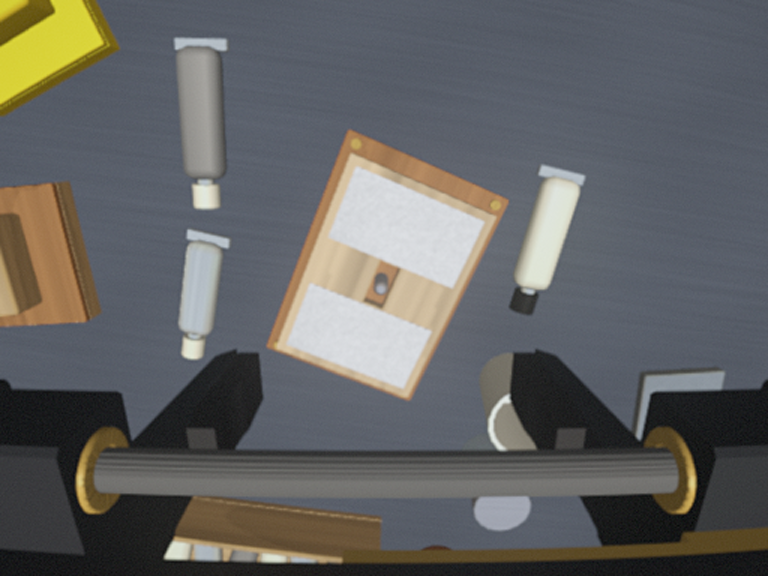

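The jig is at image centre: pin at (381,283) in the enlarged picture, practically at the slot's middle, with the jig's long axis near −14.8°. The block is at the left edge at (40,255). Next, over to the block.

```bash
python3 -m creep '[[1,-15,0,0],[3,-46,0,0],[6,-82,0,0],[8,-120,0,0],[11,-158,0,0],[13,-196,0,0],[16,-234,0,0],[18,-268,0,0],[20,-294,0,0],[21,-304,0,0]]'
python3 -m creep '[[0,0,0,0],[0,0,0,0],[0,0,0,0],[0,0,0,0],[0,0,0,0],[0,0,0,0],[0,0,0,0],[0,0,0,0],[0,0,0,0],[0,0,0,0]]'
cat > blk.py <<'E'
from h import *
import sys
c=capture("wrist");im=c["pixels"].copy()
o=get_obs();print(np.round(o["tool_pos"],4),np.round(o["orientation"],4))
for r in landmark_of("wrist","block")[:3]: print(np.round(r["position"],1),round(float(r["conf"]),2),np.round(atz(c,r["position"],0),4))
for r in masks_of("wrist","block")[:3]:
    m=r["region"].astype(np.uint8);k=max(cv2.findContours(m,0,1)[0],key=cv2.contourArea)[:,0]
    w=np.array([atz(c,x,.024)[:2] for x in k]).astype(np.float32)*1000
    print(r["conf"],r["position"],cv2.minAreaRect(w))
cv2.imwrite(f"pics/{sys.argv[1]}.png",cv2.resize(im,(768,576),interpolation=2))
E
python3 blk.py b1
```

```text
clock: 17.22
tool_pos: [0.5216, -0.2949, 0.2645]
orientation: [-0.0, -0.069, 0.998, -0.001]
force: [-1.0, -0.9, 0.4]
width: 0.088
grasp_force: 0.0
clock: 18.05
tool_pos: [0.5218, -0.2911, 0.2647]
orientation: [0.0, -0.07, 0.998, -0.0]
force: [0.4, 1.0, 0.2]
width: 0.0884
grasp_force: 0.0
[ 0.5218 -0.2911  0.2647] [ 0.     -0.0701  0.9975  0.    ]
[250.  183.2] 0.82 [ 0.5582 -0.296   0.    ]
[273.5  35.2] 0.64 [ 0.3764 -0.293   0.    ]
0.76 [269.3, 33.7] ((372.94256591796875, -290.82196044921875), (90.49978637695312, 121.25888061523438), 30.22928237915039)
0.57 [251.0, 185.2] ((556.3794555664062, -295.55816650390625), (126.16243743896484, 90.76749420166016), 11.524459838867188)
```

View pics/b1.png

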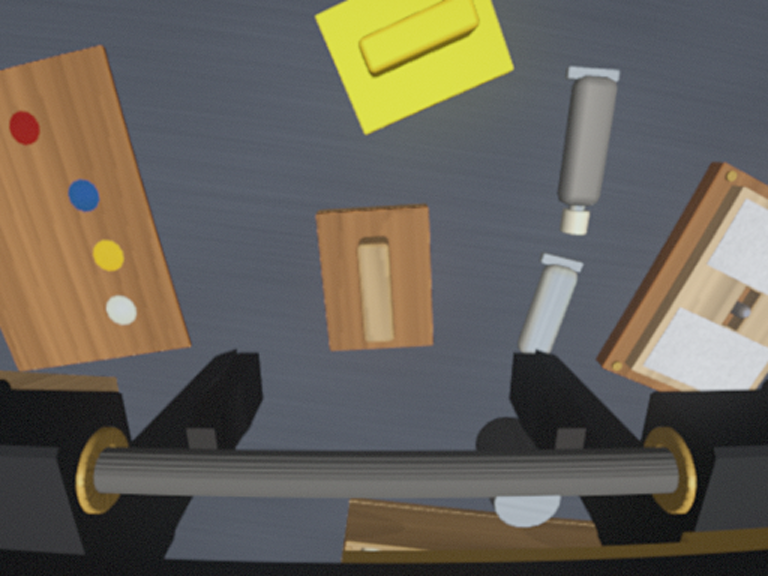

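The wooden block is at (376,279) in the enlarged view and its handle top at (376,292); the yellow one above is not meant. Lowering above it for a second view.

```bash
python3 -m creep '[[-8,-2,20,-0.02],[-18,-5,48,-0.04],[-28,-8,76,-0.06],[-34,-9,97,-0.06],[-34,-9,105,-0.06],[-34,-9,105,-0.06],[-34,-9,105,-0.06],[-34,-9,105,-0.06],[-34,-9,105,-0.06],[-34,-9,105,-0.06]]'
sed -i '$a print("h",atz(c,(250.7,194.7),.058)) if 0 else None' blk.py
python3 blk.py b2
```

```text
clock: 19.03
tool_pos: [0.5575, -0.296, 0.1618]
orientation: [0.001, -0.1, 0.995, -0.001]
force: [0.1, 0.6, 0.8]
width: 0.0887
grasp_force: 0.0
[ 0.5573 -0.2958  0.1615] [ 1.10e-03 -9.99e-02  9.95e-01 -8.00e-04]
[262.  176.8] 0.73 [ 0.5562 -0.2925  0.    ]
0.76 [262.2, 176.9] ((555.868408203125, -295.2762451171875), (122.05245208740234, 89.96964263916016), 11.497424125671387)
0.64 [288.8, 12.4] ((418.85296630859375, -280.9491882324219), (32.11186218261719, 106.4086685180664), 12.259718894958496)
```

View pics/b2.png

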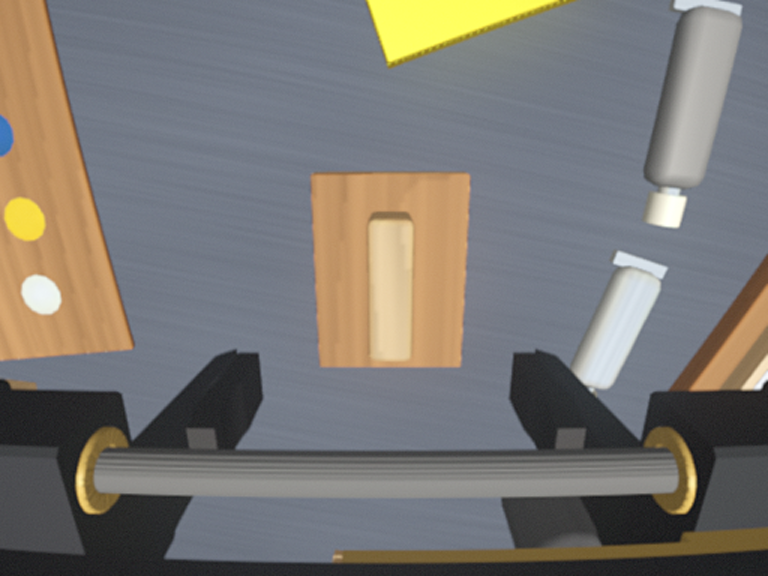

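```bash
python3 - <<'E'
from h import *
from scipy.spatial.transform import Rotation as R
c=capture("wrist");o=get_obs()
def T(p,q):
    M=np.eye(4);M[:3,:3]=R.from_quat(np.r_[q[1:],q[0]]).as_matrix();M[:3,3]=p;return M
rel=np.linalg.inv(T(o["tool_pos"],o["orientation"]))@np.array(c["pose"])
c1=dict(c,pose=T([.5218,-.2911,.2647],[0,-.0701,.9975,0])@rel)
cj=dict(c,pose=T([.5001,.0129,.2647],[0,-.0701,.9975,0])@rel)
print("tcp",o["tool_pos"],o["orientation"])
print("handle top",tri([ray(c1,(250.7,194.7)),ray(c,(260.7,192.7))]),atz(c,(260.7,192.7),.058))
print("pin top",atz(cj,(254,188.3),.047))
print("pin via b1 picture",atz(c1,(742/1.5,309/1.5),.047))
E
```

```text
tcp [ 0.55692854 -0.29551853  0.16048168] [ 4.78668828e-04 -9.98967837e-02  9.94997631e-01 -3.42806384e-04]
handle top (array([ 0.54972947, -0.29523935,  0.07148197]), [np.float64(0.0008392764152745878), np.float64(0.0008392764152746402)]) [ 0.55312175 -0.29445349  0.058     ]
pin top [0.52857963 0.01238074 0.047     ]
pin via b1 picture [0.53103532 0.00789534 0.047     ]
```

```bash
python3 -m creep '[[1,0,25,0],[1,0,55,0],[1,0,80,0],[1,0,96,0],[1,0,106,0],[1,0,112,0],[1,0,113,0],[1,0,113,0],[1,0,113,0],[1,0,113,0]]'
python3 -m creep '[[0,0,0,0],[0,0,0,0],[0,0,0,0],[0,0,0,0],[0,0,0,0],[0,0,0,0],[0,0,0,0],[0,0,0,0],[0,0,0,0],[0,0,0,0]]' 0 50
python3 -m creep '[[0,0,0,0],[0,0,0,0],[0,0,0,0],[0,0,-5,0],[0,0,-20,0],[0,0,-40,0],[0,0,-60,0],[0,0,-75,0],[0,0,-80,0],[0,0,-80,0]]'
```

```text
clock: 20.07
tool_pos: [0.5568, -0.2962, 0.0483]
orientation: [0.001, -0.1, 0.995, -0.001]
force: [-0.2, 0.5, 1.1]
width: 0.0883
grasp_force: 0.0
clock: 20.9
tool_pos: [0.5556, -0.2952, 0.0466]
orientation: [-0.0, -0.1, 0.995, 0.0]
force: [-0.5, 0.6, 4.2]
width: 0.0235
grasp_force: 33.8
clock: 21.73
tool_pos: [0.5566, -0.2962, 0.1282]
orientation: [0.001, -0.1, 0.995, -0.001]
force: [0.4, -0.2, -3.6]
width: 0.0233
grasp_force: 50.0
```

Block is held (3.6 N ≈ 0.37 kg). Carrying it over the jig and turning it square.

```bash
python3 -m creep '[[-2,15,0,0.03],[-5,46,0,0.08],[-10,84,0,0.14],[-14,122,0,0.2],[-19,160,0,0.26],[-23,198,0,0.32],[-28,236,0,0.38],[-32,270,0,0.42],[-35,297,0,0.45],[-36,307,0,0.46]]'
python3 -m creep '[[0,0,0,0],[0,0,0,0],[0,0,0,0],[0,0,0,0],[0,0,0,0],[0,0,0,0],[0,0,0,0],[0,0,0,0],[0,0,0,0],[0,0,0,0]]'
python3 - <<'E'
from h import *
from scipy.spatial.transform import Rotation as R
o=get_obs();q=o["orientation"];print(o["tool_pos"],o["force"],o["torque"],np.round(R.from_quat(np.r_[q[1:],q[0]]).as_matrix(),3).tolist())
c=capture("wrist");cv2.imwrite("pics/h1.png",c["pixels"])
for qn in("block","jig"):
  for r in masks_of("wrist",qn)[:2]:
    k=max(cv2.findContours(r["region"].astype(np.uint8),0,1)[0],key=cv2.contourArea)[:,0]
    z=o["tool_pos"][2]-.0466+.024 if qn=="block" else .018
    w=np.array([atz(c,x,z)[:2] for x in k]).astype(np.float32)*1000
    print(qn,r["conf"],r["position"],cv2.minAreaRect(w))
E
```

```text
clock: 22.57
tool_pos: [0.5278, 0.0159, 0.1247]
orientation: [-0.002, 0.129, 0.992, 0.0]
force: [0.8, -0.1, -4.0]
width: 0.0235
grasp_force: 50.0
clock: 23.4
tool_pos: [0.5301, 0.0123, 0.1268]
orientation: [0.0, 0.13, 0.992, 0.0]
force: [0.6, 0.5, -3.6]
width: 0.0238
grasp_force: 50.0
[0.53006153 0.01234581 0.12677497] [ 0.5624738   0.49914336 -3.55210492] [ 0.02075894 -0.01801932 -0.00642034] [[-0.966, 0.257, 0.0], [0.257, 0.966, -0.0], [-0.0, 0.0, -1.0]]
block 0.91 [259.3, 196.9] ((518.2769165039062, 15.02603530883789), (90.30561828613281, 97.47057342529297), 75.10348510742188)
block 0.55 [447.8, 256.6] ((571.829833984375, 114.84857177734375), (80.07026672363281, 40.90730285644531), 49.4092903137207)
jig 0.83 [258.9, 98.8] ((459.25054931640625, 32.06201934814453), (140.33729553222656, 50.301422119140625), 74.78101348876953)
```

View pics/h1.png

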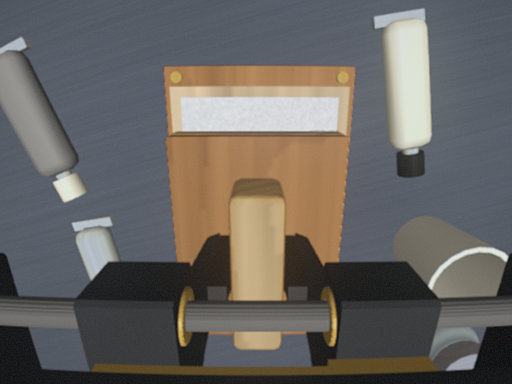

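Held block is square to the jig (75.1° vs 74.8°) and centred within 1 mm. Its front edge is at (258,134), parallel to the bed edge. Lowering onto the pin.

```bash
python3 -m creep '[[0,1,8,0],[0,1,17,0],[0,1,25,0],[0,1,29,0],[0,1,31,0],[0,1,33,0],[0,1,35,0],[0,1,37,0],[0,1,39,0],[0,1,40,0]]'
python3 -m creep '[[0,0,0,0],[0,0,0,0],[0,0,0,0],[0,0,0,0],[0,0,0,0],[0,0,0,0],[0,0,0,0],[0,0,0,0],[0,0,0,0],[0,0,0,0]]'
```

```text
clock: 24.38
tool_pos: [0.5303, 0.0134, 0.0866]
orientation: [0.0, 0.13, 0.992, 0.0]
force: [0.1, 0.0, -3.4]
width: 0.0234
grasp_force: 50.0
clock: 25.22
tool_pos: [0.5303, 0.0134, 0.0867]
orientation: [0.0, 0.13, 0.992, -0.0]
force: [0.4, -0.5, -3.2]
width: 0.024
grasp_force: 50.0
```

No force at underside ≈ 40 mm, so the pin is in the hole. Pressing the bed home.

```bash
python3 -m creep '[[0,0,1,0],[0,0,2,0],[0,0,3,0],[0,0,4,0],[0,0,5,0],[0,0,6,0],[0,0,7,0],[0,0,8,0],[0,0,9,0],[0,0,10,0]]'
python3 -m creep '[[0,0,1,0],[0,0,2,0],[0,0,3,0],[0,0,4,0],[0,0,5,0],[0,0,5,0],[0,0,5,0],[0,0,5,0],[0,0,5,0],[0,0,5,0]]' - 60
```

```text
clock: 26.05
tool_pos: [0.5304, 0.0134, 0.0785]
orientation: [-0.0, 0.129, 0.992, -0.0]
force: [-10.1, 0.2, 23.6]
width: 0.0239
grasp_force: 50.0
clock: 26.88
tool_pos: [0.5305, 0.0134, 0.0784]
orientation: [-0.0, 0.129, 0.992, -0.0]
force: [-24.0, -0.3, 47.8]
width: 0.0231
grasp_force: 60.0
```

```bash
python3 -m creep '[[0.5,0,-1,0],[1,0,-2,0],[1,0,-3,0],[1,0,-3,0],[1,0,-3,0],[1,0,-3,0],[1,0,-3,0],[1,0,-3,0],[1,0,-3,0],[1,0,-3,0]]' - 60
python3 - <<'E'
from h import *
c=capture("wrist");t=capture("scene")
o=get_obs();print(o["clock"],o["tool_pos"],o["force"],o["width"])
for n in("scene",):
    for r in landmark_of(n,"lever_pad")[:1]: print(r["position"])
s=t["pixels"][130:330,180:420]
cv2.imwrite("pics/f.png",np.hstack([cv2.resize(s,(440,367),interpolation=2),cv2.resize(c["pixels"],(360,270))[:,:].copy() if 0 else cv2.copyMakeBorder(cv2.resize(c["pixels"],(360,270)),0,97,0,0,0)]))
E
```

```text
clock: 27.72
tool_pos: [0.5304, 0.0134, 0.0785]
orientation: [0.001, 0.129, 0.992, -0.0]
force: [-12.0, -1.2, 25.6]
width: 0.0236
grasp_force: 60.0
27.8167 [0.53041438 0.01345528 0.07850405] [-12.09984854  -1.28528331  26.04157345] 0.023621908742506758
[324.2, 134.0]
```

View pics/f.png

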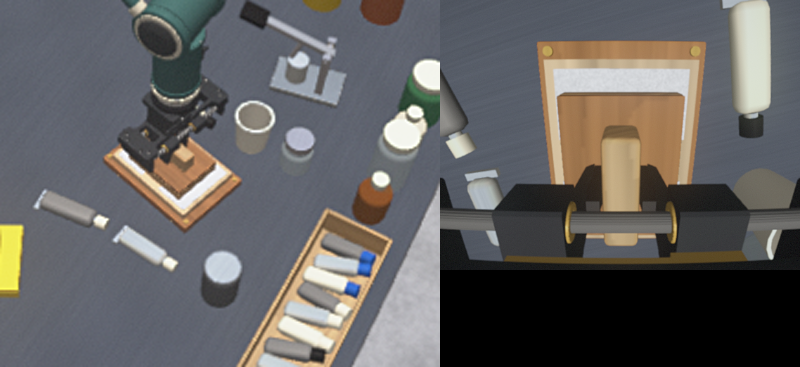

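The block lies square on the bed (wrist half, front edge (622,95)), the lever is up (scene half, pad (254,14)), and the bystanders are undisturbed. The press holds at 26 N with the TCP at home height (78.5 mm).

```bash
python3 -c "
from cell import *
print(finish_job())"
```

```text
the job is handed in; nothing more can be done
None
```

The job is handed in at about 28 s: three full lever strokes done, and the block dropped onto the pin, pressed until the bed stopped at its home height, and still gripped and pressed at about 26 N, with the tubes, jar, tin and cup left alone.

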